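Put the spray cans away in the tool chest

ROBOT

A 6-joint arm with a two-finger parallel gripper is mounted at the origin on the work surface. World frame = base frame: x ahead of the robot, y to its left, z up, the work surface at z = 0. Lengths are in mm, angles in rad, forces in N, time in s.
With the tool pointing down it reaches from about 275 to 1000 mm from the base axis. Payload 8.4 kg.
Tool frame: the origin (TCP) lies between the finger pads; the fingertips stand 17 mm ahead of it and the grasp point (between the pads) lies 2 mm behind it; z points along the fingers, y is the line along which they close (so a half turn about z gives the same grasp; the last joint's range is limited). The gripper opens to 85 mm and grips with 20 to 120 N. Pads are 22 mm wide; open, the fingers measure 114 mm over their backs; the gripper's body (76 mm by 85 mm) begins 54 mm behind the grasp point. The pads swing forward as they close: fully open they stand 13 mm farther back than shut.
Start: joints at [1.147, 0.353, 1.633, -0, 1.155, -0.002], TCP at [255.876, 570.224, 248.281] pointing down, gripper open.
Joint ranges: [-2.63, 2.63], [-0.92, 2.1], [0.06, 2.66], [-1.3, 4.44], [0, 2.69], [-3.02, 3.02]. Speed limits (rad/s): [2.22, 2.22, 2.79, 3.14, 3.14, 3.14].

INTERFACE

Orientations are given as a 3x3 rotation matrix whose columns are the frame's x, y, z axes.
In Python, from bench import * gives the robot as it stands. Calls block until the motion is done:
- move_ptp(position, orientation): joint-space move of the TCP to a pose.
- line_to(position, rotation=None, rate=150): straight line of the TCP; rotation=None keeps the orientation; rate is the mean speed in mm/s.
- goto_joints(angles): joint-space move.
- command_gripper(opening, force=None): opening from 0.0 (shut) to 1.0 (fully open); force is the grip in N (None keeps the last); returns when the fingers have stopped.
- pause(seconds).
- solve_ik(position, orientation): joint angles nearest the present ones, or None.
- get_state(): the state.
- capture(name): name is "side" or "top"; returns the picture (420x560x3 uint8, red, green, blue); there is no depth.
- calibration(name): a dict with "fx", "fy", "cx", "cy" (pixels), "extrinsics" (4x4, takes a point from world to camera coordinates). Camera axes: x right, y down, z forward; pixel columns grow to the right and rows downward; lengths in mm; the calibration is good to about 2 mm. A picture is of the moment at which its call begins. calibration takes no time and is no camera call.
A pose or a line that the arm cannot do raises IKError and nothing moves.
- finish_job(): hands the job in; it is judged then, once.
Trained networks look in the newest picture that a camera, given by its name, has taken for a name from the list of things; names that differ only in an ending like _2 or _b are one class to them, and where a whole thing is asked for, a point or a joint stands for the part that bears it (a point fixed in the world has none). Each returns a list of dicts, best first, with "score" (0 to 1); they miss things now and then, are a little off and sometimes report something else, mostly with a low value. They report only what shows in the picture. A call takes as long as a camera call.
- boxes_of(label, camera): "xy" ([column, row] as shares, 0 to 1, of the picture: columns of its width, rows of its height, amid what is visible of it).
- regions_of(label, camera): "pixels" (420x560 bool, what is visible of it) and "xy" ([column, row] as shares, 0 to 1, of the picture: columns of its width, rows of its height, amid what is visible of it).
The state is a dict: "t": time; "joint_pos": joint angles; "joint_vel": joint speeds; "tau": joint torques, N m; "tool_pos": TCP position; "tcp_rot": TCP orientation; "wrist_force": force on the tool from outside, world axes, zero at the start; "ft_torque": the same for the moment, N m; "grip_width": opening from 0.0 (shut) to 1.0 (fully open); "grasp_force": force on a finger pad.
Only numpy, scipy, OpenCV 4.12 (cv2) and the standard library are available. Lean on these libraries where they do the work, as an engineer would, in place of code of your own. Each camera call takes 0.05 s, during which the arm holds its last target. There are 200 camera calls.

TASK

Put the spray cans away in the blue chest: first raise its lid and lock the folding stay by carrying its red knob over past straight to the stop, then stand every can that is out on the table upright in the chest, each slid fully back under the yellow comb. Then break the stay at its knee and bring the lid gently down until it is fully shut, with the cans still in place and the jar, wrench and oil bottle left where they are.

Things in the scene. Friction and masses are not known exactly. Their poses are not given: they have to be found in the camera images.
- chest: Fixed blue steel chest, 242 (x) by 217 (y) mm, rim 86 high. Origin under its middle on the table; x along the hinge, y towards the hinge, z up: the chest frame used below, in mm. Walls and floor 5 thick; inner face of the front wall at y -102. A black small-parts block fills the hinge side, y 10 to 105, up to z 80; its face at y 10 is the back stop for the cans
- hinge (a point): middle of the lid's hinge axis, chest-frame 0, 110, 86; the axis runs along chest x. When open, the lid leans forward over the hinge side, its free edge at about y 54, z 296
- lid (a joint): lid angle, rad: 0 shut, 1.31 the most the stay allows. The lid is hollow, 242 by 217 by 45 mm, 0.5 kg. Its hinge is stiff and damped: left alone above about 1.0 rad it stays, lower down it may sink shut slowly
- handle (a point): middle of the lid's steel bar handle, 12 mm thick, 130 long, parallel to the hinge, 33 mm out from the lid's front face (27 clear behind it). Lid shut: chest-frame 0, -140, 106; it circles the hinge at 251 mm radius, ending on top of the raised edge at about z 333. It can be pinched from above all the way, the bar turning between the fingers
- knee (a joint): angle of the stay's knee, rad: 0 with the lid shut (folded), 2.83 with the two links in line (lid at 1.31), 2.96 at the stop just beyond, where the stay is locked: the weight of knob and lid keeps it there. Below 2.83 the stay is broken and folds
- knob (a point): middle of the red round knob on the stay's knee, 18 mm thick, 50 long, parallel to the hinge, outside the chest's +x end; pinch it here from above. It circles point pin at 85 mm. Locking: with the lid nearly at the top, move it on towards the hinge and down to its stop. Breaking: move it back up and towards -y; led on round its circle it lowers the lid fully, turning between the fingers
- pin (a point): centre of the knob's circle, chest-frame 166, -55, 56: the lower link (85 mm) turns here on the chest; the upper link (127 mm) runs from the knee to the lid, 130 mm from the hinge. Direction from here to the knob, as an angle from -y (chest) upwards: 0 with the lid shut, 2.30 rad stay straight, 2.38 locked
- slot0 (a point): underside centre of a can fully home in slot 0 of the yellow comb: chest-frame -87, -15, 5. The comb (z 74 to 80, y -42 to 10) overhangs the floor; its four slots are 40 mm wide, open to the front. Only a can's cap fits between its fingers: lower the can to the floor before the comb (centre at y -73), then slide it standing to +y
- slot1 (a point): underside centre of a can fully home in slot 1 of the yellow comb: chest-frame -29, -15, 5
- slot2 (a point): underside centre of a can fully home in slot 2 of the yellow comb: chest-frame 29, -15, 5
- slot3 (a point): underside centre of a can fully home in slot 3 of the yellow comb: chest-frame 87, -15, 5
- can0: loose standing spray can, white body with a blue band, red cap: body 50 mm across and 60 high, shoulder to 67, then a cap 30 mm across up to 115 (grip the cap, about 105 up); about 0.25 kg, mostly in its foot. Origin at the centre of its underside, z up. May be absent (None)
- can1: loose standing spray can, bare aluminium body with a paper band, yellow cap: body 50 mm across and 60 high, shoulder to 67, then a cap 30 mm across up to 115 (grip the cap, about 105 up); about 0.25 kg, mostly in its foot. Origin at the centre of its underside, z up. May be absent (None)
- can2: loose standing spray can, orange body with a paper band, white cap: body 50 mm across and 60 high, shoulder to 67, then a cap 30 mm across up to 115 (grip the cap, about 105 up); about 0.25 kg, mostly in its foot. Origin at the centre of its underside, z up. May be absent (None)
- can3: loose standing spray can, green body with a paper band, black cap: body 50 mm across and 60 high, shoulder to 67, then a cap 30 mm across up to 115 (grip the cap, about 105 up); about 0.25 kg, mostly in its foot. Origin at the centre of its underside, z up. May be absent (None)
- jar: loose glass jar, 66 across, 90 high, not part of the job; origin under its centre
- wrench: loose steel wrench lying flat, not part of the job; origin under its middle
- oil: loose yellow oil bottle, 60 across, 130 high, not part of the job; origin under its centre

How it is judged:
By the outcome, as a careful person would: the job done as asked, in the order asked, and still so for the second after the job is handed in, with the robot touching nothing.
Of can0, can1, can2, can3 only 2 to 4 are there at a start; the rules pass over those that are not, and their reading is None.
At some moment in a run one of can0, can1, can2, can3 may be knocked a few centimetres aside while the robot is not near it.
It also fails if it takes over 210 s, if anything falls off the work surface, if the arm or the gripper's body presses on something with over 40 N, if the wrist force passes 120 N, or if a joint passes its speed limit or range.

## Working session

There is one attempt and no reset: what is moved stays moved. The work goes in short steps, each a Python script; the robot and the scene stay as the last script left them, time stands still between calls to the robot, and variables do not carry over. Pictures are saved under pics/ and viewed, at most 14 in all, crops included, and the job is handed in when it is done.

```bash
mkdir -p pics; ls; python3 - <<'E'
from bench import *
import cv2,numpy as np
for c in("top","side"):
    im=capture(c); cv2.imwrite(f"pics/{c}0.png",im[:,:,::-1])
    k=calibration(c); print(c,k["fx"],k["fy"],k["cx"],k["cy"]); print(np.round(np.array(k["extrinsics"]),3).tolist())
    for l in["chest","lid","handle","knob","can0","can1","can2","can3","jar","wrench","oil"]:
        r=boxes_of(l,c); print(l,[(np.round(np.array(d["xy"])*[560,420],1).tolist(),round(d["score"],2)) for d in r[:3]])
print(get_state()["t"])
E
```

```text
bench.py
pics
top 496.286775415026 496.286775415026 283.6183989443593 207.76978714513385
[[0.006, -1.0, -0.009, 27.391], [-0.997, -0.005, -0.083, 581.215], [0.083, 0.01, -0.996, 1504.279], [0.0, 0.0, 0.0, 1.0]]
chest [([279.1, 217.7], 0.9)]
lid [([279.8, 214.8], 0.59), ([406.2, 253.7], 0.58)]
handle [([278.9, 215.6], 0.71)]
knob [([319.3, 164.2], 0.68), ([397.4, 173.4], 0.62)]
can0 [([367.8, 210.0], 0.75), ([405.8, 250.4], 0.56)]
can1 [([367.8, 210.0], 0.75), ([405.8, 250.4], 0.56)]
can2 [([367.8, 210.0], 0.75), ([405.8, 250.4], 0.56)]
can3 [([367.8, 210.0], 0.75), ([405.8, 250.4], 0.56)]
jar [([170.4, 235.8], 0.7), ([283.3, 214.9], 0.59)]
wrench [([171.7, 199.7], 0.81)]
oil [([394.8, 171.3], 0.75), ([279.1, 213.9], 0.28)]
side 459.9005012105227 459.9005012105227 286.9974911588056 202.71099520649955
[[-0.999, -0.037, 0.001, 566.709], [-0.033, 0.863, -0.505, 43.636], [0.018, -0.504, -0.863, 1259.804], [0.0, 0.0, 0.0, 1.0]]
chest [([296.2, 212.8], 0.58)]
lid [([288.9, 202.9], 0.7), ([313.0, 345.8], 0.5)]
handle [([292.1, 203.7], 0.8)]
knob [([295.7, 212.6], 0.63), ([240.7, 177.9], 0.52)]
can0 [([326.4, 108.6], 0.7), ([288.5, 136.0], 0.64)]
can1 [([326.4, 108.6], 0.7), ([288.5, 136.0], 0.64)]
can2 [([326.4, 108.6], 0.7), ([288.5, 136.0], 0.64)]
can3 [([326.4, 108.6], 0.7), ([288.5, 136.0], 0.64)]
jar [([313.0, 350.1], 0.6)]
wrench [([257.4, 357.7], 0.69)]
oil [([252.8, 112.5], 0.71)]
1.2
```

View pics/top0.png

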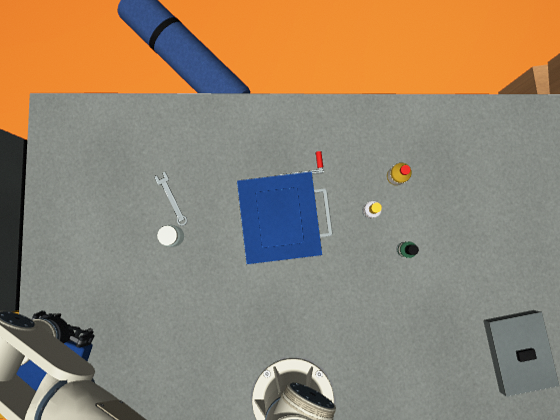

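View pics/side0.png

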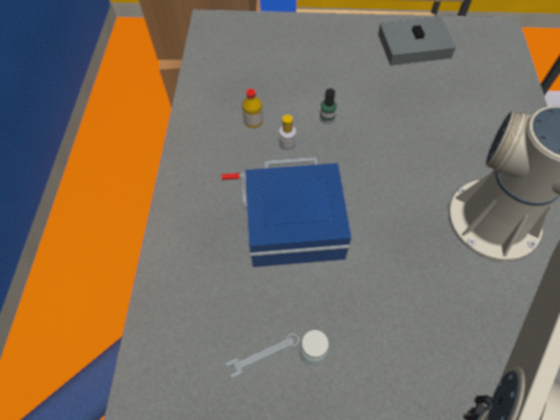

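The top view shows the lid shut, with the handle on the right at (325,213) and the knob at (319,160). Two cans are out: can1 with the yellow cap at (373,210) and can3 with the black cap at (408,250). The oil bottle is at (400,172), the jar at (168,236) and the wrench at (171,200).

```bash
cat > h.py <<'E'
from bench import *
import cv2,numpy as np
from scipy.optimize import minimize, least_squares
def proj(c,P):
    k=calibration(c);E=np.array(k["extrinsics"]);q=np.atleast_2d(P)@E[:3,:3].T+E[:3,3]
    return np.c_[k["fx"]*q[:,0]/q[:,2]+k["cx"],k["fy"]*q[:,1]/q[:,2]+k["cy"]]
def back(c,uv,z):
    k=calibration(c);E=np.array(k["extrinsics"]);R,t=E[:3,:3],E[:3,3]
    d=R.T@np.array([(uv[0]-k["cx"])/k["fx"],(uv[1]-k["cy"])/k["fy"],1]);o=-R.T@t
    return o+d*(z-o[2])/d[2]
def w(p,P):
    """chest -> world"""
    x,y,a=p;P=np.atleast_2d(np.asarray(P,float));c,s=np.cos(a),np.sin(a)
    return np.squeeze(np.c_[x+c*P[:,0]-s*P[:,1],y+s*P[:,0]+c*P[:,1],P[:,2]])
def cap_candidates(c):
    """red/yellow caps etc: region pixels of cans"""
    return [(d["score"],d["pixels"]) for d in regions_of("can1",c)]
E
python3 - <<'E'
from h import *
S=8
ims={c:capture(c) for c in("top","side")}
box=np.array([[x,y,z] for x in(-121,121) for y in(-107,109.5) for z in(0,131)])
M={}
for c,im in ims.items():
    hsv=cv2.cvtColor(im,cv2.COLOR_RGB2HSV)
    m=cv2.inRange(hsv,(100,120,40),(130,255,255))
    n,l,st,ce=cv2.connectedComponentsWithStats(m)
    u=(279,217) if c=="top" else (290,203)
    M[c]=(l==l[u[1],u[0]]).astype(np.uint8); print(c,M[c].sum(),np.array(st[l[u[1],u[0]]]))
def cost(p,cs):
    J=0
    for c in cs:
        h=cv2.convexHull(proj(c,w(p,box)).astype(np.float32))[:,0]
        r=np.zeros((420,560),np.uint8)
        # antialiased: supersample by drawing at 4x
        R=np.zeros((1680,2240),np.uint8);cv2.fillConvexPoly(R,np.round((h+.5)*4*16-8).astype(np.int32),255,shift=4)
        r=cv2.resize(R,(560,420),interpolation=cv2.INTER_AREA)/255.
        m=cv2.morphologyEx(M[c],cv2.MORPH_CLOSE,np.ones((9,9)))
        J+=np.abs(r-m).sum()
    return J
p0=np.r_[back("top",(279,217),131)[:2],.08]
print(p0)
for cs in(["top"],["side"],["top","side"]):
    r=minimize(cost,p0,args=(cs,),method="Nelder-Mead",options=dict(initial_simplex=[p0,p0+[15,0,0],p0+[0,15,0],p0+[0,0,.08]]))
    print(cs,r.x,r.fun)
p=r.x;np.save("chest.npy",p)
print("handle",w(p,[0,-140,106]),"knob",w(p,[166,-140,56]),proj("top",w(p,[[0,-140,106],[166,-140,56]])),proj("side",w(p,[[0,-140,106],[166,-140,56]])))
for c in ims:
  for lab in("can1","jar","oil","wrench","knob","handle"):
    for d in regions_of(lab,c)[:3]:
        y,x=np.nonzero(d["pixels"]);print(c,lab,round(d["score"],2),len(x),x.min(),x.max(),y.min(),y.max(),round(x.mean(),1),round(y.mean(),1),ims[c][y,x].mean(0).round())
E
```

```text
top 6339 [ 237  172   85   92 6339]
side 7794 [ 246  164  105   87 7794]
[5.45588527e+02 4.25013751e+01 8.00000000e-02]
['top'] [5.45404387e+02 4.17916210e+01 1.24597857e-01] 106.68235294117648
['side'] [5.49609466e+02 7.34199371e-01 1.36545162e-01] 1633.4823529411765
['top', 'side'] [5.45579577e+02 4.16880884e+01 1.27014688e-01] 1931.6745098039214
handle [563.31385942 -97.18413788 106.        ] knob [727.97664196 -76.1563456   56.        ] [[327.17659249 211.72271119]
 [318.87516271 158.90647255]] [[289.80522824 160.73570748]
 [229.50306727 175.75846818]]
top can1 0.63 6590 237 331 172 263 280.4 217.2 [ 41.  78. 142.]
top can1 0.53 222 363 380 202 217 371.9 209.5 [207. 193. 136.]
top can1 0.52 266 397 418 242 256 407.1 249.1 [45. 64. 52.]
top oil 0.72 389 388 410 163 184 398.8 173.8 [174. 117.  54.]
top wrench 0.74 371 155 186 172 224 171.0 198.0 [170. 179. 178.]
top knob 0.43 88 313 322 153 172 318.9 163.0 [202.  77.  73.]
top knob 0.41 455 157 182 225 246 169.9 235.5 [196. 200. 193.]
top handle 0.73 6698 237 331 171 263 280.7 217.0 [ 42.  79. 142.]
side can1 0.75 468 319 335 88 123 327.3 107.2 [67. 76. 70.]
side can1 0.66 430 279 295 114 148 287.0 132.9 [141. 129.  98.]
side can1 0.17 9969 222 350 157 265 294.8 212.0 [ 51.  78. 123.]
side jar 0.81 868 298 327 329 365 312.7 347.4 [172. 174. 167.]
side jar 0.4 468 279 295 114 149 286.7 133.3 [139. 128.  99.]
side oil 0.6 601 243 262 88 127 252.0 109.7 [138. 107.  55.]
side wrench 0.8 673 226 298 333 376 261.7 353.8 [144. 149. 151.]
side wrench 0.33 476 319 335 88 123 327.4 106.9 [67. 77. 70.]
side handle 0.61 8512 245 350 157 252 295.2 205.6 [ 47.  78. 127.]
```

```bash
cat >> h.py <<'E'
def poly(c,Ps):
    """anti-aliased union of hulls of point sets"""
    R=np.zeros((1680,2240),np.uint8)
    for P in Ps:
        h=cv2.convexHull(proj(c,P).astype(np.float32))[:,0]
        cv2.fillConvexPoly(R,np.round((h+.5)*64-8).astype(np.int32),255,shift=4)
    return cv2.resize(R,(560,420),interpolation=cv2.INTER_AREA)/255.
A=np.linspace(0,2*np.pi,24,endpoint=False)
def ring(r,z): return np.c_[r*np.cos(A),r*np.sin(A),0*A+z]
def canparts(x,y,z0=0):
    o=np.array([x,y,z0])
    return [np.r_[ring(25,0),ring(25,60),ring(15,67)]+o,np.r_[ring(15,67),ring(15,115)]+o]
def fit_can(masks,x0):
    f=lambda q:sum(np.abs(poly(c,canparts(*q))-m).sum() for c,m in masks.items())
    r=minimize(f,x0,method="Nelder-Mead",options=dict(initial_simplex=[x0,[x0[0]+10,x0[1]],[x0[0],x0[1]+10]],xatol=.2,fatol=.5))
    return r.x,r.fun
def find_cans():
    """standing cans: pair of regions seen by both cameras"""
    cand={}
    for c in("top","side"):
        capture(c);cand[c]=[d["pixels"] for d in regions_of("can1",c) if 120<d["pixels"].sum()<800]
    out=[]
    for a in cand["top"]:
        y,x=np.nonzero(a);x0=back("top",(x.mean(),y.mean()),70)[:2]
        for b in cand["side"]:
            v,u=np.nonzero(b)
            if np.hypot(*(proj("side",[*x0,60])[0]-[u.mean(),v.mean()]))<15:
                q,f=fit_can({"top":a*1.,"side":b*1.},x0);out.append((q,f))
    return out
p=np.load("chest.npy")
def rot(p):
    """tool down, tool y along chest y (or its half turn): nearest to the present wrist"""
    c,s=np.cos(p[2]),np.sin(p[2]);best=None
    for k in(1,-1):
        R=np.array([[k*c,-k*s*-1*-1,0],[k*s,k*c,0],[0,0,1.]])@np.diag([1.,-1,-1])
        j=solve_ik(list(w(p,[0,-100,300])),R)
        if j is None: continue
        m=abs(np.array(j)-get_state()["joint_pos"])[5]
        if best is None or m<best[0]: best=(m,R,j)
    return best[1]
HP=np.array([110,86.])
def handle(th):
    c,s=np.cos(th),np.sin(th);return np.array([0,110-250*c+20*s,86+250*s+20*c])
def knob(phi): return np.array([166,-55-85*np.cos(phi),56+85*np.sin(phi)])
def attach(th):
    c,s=np.cos(th),np.sin(th);v=(-129.8,10);return np.array([110+c*v[0]+s*v[1],86-s*v[0]+c*v[1]])
def phi_of(th):
    """knob angle for lid angle (unlocked branch)"""
    d=attach(th)-[-55,56];D=np.hypot(*d);a=np.arctan2(d[1],-d[0])
    return a-np.arccos(np.clip((85**2+D*D-127**2)/(2*85*D),-1,1))
def tcp(P): return list(w(p,np.asarray(P,float)-[0,0,2]))
def st(): 
    s=get_state();return round(s["t"],1),np.round(s["tool_pos"],1).tolist(),np.round(s["wrist_force"],1).tolist(),round(s["grip_width"],3),round(s["grasp_force"],1)
E
python3 - <<'E'
from h import *
for c in("top","side"):
    im=capture(c);hsv=cv2.cvtColor(im,cv2.COLOR_RGB2HSV)
    m=cv2.inRange(hsv,(100,90,30),(130,255,255));m[:150]=0;m[280:]=0;m[:,:225]=0;m[:,360:]=0
    m=cv2.morphologyEx(m,cv2.MORPH_OPEN,np.ones((2,2)));h=cv2.convexHull(cv2.findNonZero(m));M=np.zeros((420,560),np.uint8);cv2.fillConvexPoly(M,h,1)
    globals()[c+"M"]=M;print(c,h[:,0].min(0),h[:,0].max(0))
box=np.array([[x,y,z] for x in(-121,121) for y in(-107,109.5) for z in(0,131)])
ms={"top":topM,"side":sideM};q0=np.array([545.4,41.8,.1246])
for cs in(["top"],["side"],["top","side"]):
    f=lambda q:sum(np.abs(poly(c,[w(q,box)])-ms[c]).sum() for c in cs)
    r=minimize(f,q0,method="Nelder-Mead",options=dict(initial_simplex=[q0,q0+[8,0,0],q0+[0,8,0],q0+[0,0,.05]]));print(cs,r.x,r.fun)
np.save("chest.npy",r.x)
print(proj("top",w(r.x,[[0,-140,106],[166,-140,56]])),proj("side",w(r.x,[[0,-140,106],[166,-140,56]])))
print(find_cans())
R=rot(p);print(R.round(2).tolist(),np.linalg.det(R),get_state()["tcp_rot"])
print([round(float(phi_of(t)),2) for t in(0,.5,1,1.2,1.25,1.28,1.3,1.31)])
E
```

```text
top [238 173] [322 264]
side [247 164] [351 266]
['top'] [5.42535312e+02 3.87349100e+01 1.25994605e-01] 107.59607843137255
['side'] [5.42063932e+02 4.42585701e+01 1.26804038e-01] 149.5176470588235
['top', 'side'] [5.42089142e+02 4.12161536e+01 1.23484573e-01] 456.02352941176474
[[327.36235989 213.08759127]
 [319.24267042 160.17880903]] [[291.3025154  160.6185023 ]
 [230.96197938 175.465053  ]]
[(array([ 457.45211614, -341.6683071 ]), np.float64(81.89411764705882)), (array([ 576.86977826, -237.04833567]), np.float64(76.26666666666668))]
[[0.99, 0.13, 0.0], [0.13, -0.99, 0.0], [0.0, 0.0, -1.0]] 0.9999999999999999 [[-9.12369563e-01  4.09367536e-01  2.34745051e-05]
 [ 4.09367537e-01  9.12369563e-01  2.15744937e-05]
 [-1.25855266e-05  2.92936117e-05 -9.99999999e-01]]
[-0.01, 0.73, 1.47, 1.85, 1.98, 2.07, 2.17, 2.26]
```

```bash
python3 - <<'E'
from h import *
box=np.array([[x,y,z] for x in(-121,121) for y in(-107,109.5) for z in(0,131)]);ms={}
for c in("top","side"):
    im=capture(c);hsv=cv2.cvtColor(im,cv2.COLOR_RGB2HSV)
    m=cv2.inRange(hsv,(100,90,30),(130,255,255));m[:150]=0;m[280:]=0;m[:,:225]=0;m[:,360:]=0
    m=cv2.morphologyEx(m,cv2.MORPH_OPEN,np.ones((3,3)));h=cv2.convexHull(cv2.findNonZero(m));M=np.zeros((420,560),np.uint8);cv2.fillConvexPoly(M,h,1);ms[c]=M
    d=cv2.inRange(hsv,(0,150,100),(8,255,255))|cv2.inRange(hsv,(172,150,100),(180,255,255));d[:140]=0;d[190:]=0;d[:,:215]=0;d[:,345:]=0
    v,u=np.nonzero(d);print(c,"knob px",u.mean(),v.mean(),u.min(),u.max(),v.min(),v.max())
q0=np.array([545.4,41.8,.1246])
for cs in(["top"],["side"],["top","side"]):
    f=lambda q:sum(np.abs(poly(c,[w(q,box)])-ms[c]).sum() for c in cs)
    r=minimize(f,q0,method="Nelder-Mead",options=dict(initial_simplex=[q0,q0+[8,0,0],q0+[0,8,0],q0+[0,0,.05]]));print(cs,r.x,r.fun)
np.save("chest.npy",r.x)
for c in("top","side"):print(c,proj(c,w(r.x,[[166,-140,56],[141,-140,56],[191,-140,56]])).round(1).tolist())
E
```

```text
top knob px 318.87640449438203 158.93258426966293 316 322 151 167
side knob px 230.0 175.93975903614458 222 238 173 178
['top'] [5.45241209e+02 4.15400725e+01 1.24101675e-01] 109.71372549019608
['side'] [5.44661492e+02 4.12303759e+01 1.26342127e-01] 135.77254901960782
['top', 'side'] [5.44899977e+02 4.14488032e+01 1.26084790e-01] 252.87450980392154
top [[319.0, 159.2], [320.0, 167.2], [318.0, 151.1]]
side [[229.8, 175.6], [238.9, 175.0], [220.7, 176.3]]
```

```bash
python3 - <<'E'
from h import *
R=rot(p);h=handle(0)
command_gripper(.28,60)
move_ptp(tcp(h+[0,0,120]),R)
print(st())
line_to(tcp(h+[0,0,30]),R,120); line_to(tcp(h),R,40); print(st())
command_gripper(0,60); print("grip",st())
im=capture("side");cv2.imwrite("pics/g1.png",im[100:270,180:400,::-1].repeat(3,0).repeat(3,1))
for i,t in enumerate(np.linspace(0,1.27,15)[1:]):
    line_to(tcp(handle(t)),R,70)
    if i<3 or i%4==0: print(round(t,2),st())
    if np.linalg.norm(get_state()["wrist_force"])>60: print("force",t,st());break
print(st())
E
```

```text
(5.5, [562.7, -96.7, 224.0], [0.2, -0.2, -0.4], 0.278, 0.0)
(7.3, [562.4, -97.2, 105.7], [-9.4, 1.8, 25.5], 0.279, 10.5)
grip (7.6, [563.0, -97.6, 104.9], [-2.6, 0.1, 13.9], 0.114, 58.5)
0.09 (8.1, [562.6, -95.1, 126.3], [3.7, -4.6, -3.2], 0.119, 58.7)
0.18 (8.6, [562.1, -90.4, 148.7], [3.6, -6.3, -1.1], 0.116, 58.9)
0.27 (9.1, [561.2, -83.9, 170.5], [2.4, -7.8, 0.2], 0.112, 58.9)
0.45 (10.0, [558.9, -65.4, 211.9], [1.2, -11.1, 3.1], 0.115, 58.9)
0.82 (11.9, [551.6, -8.2, 282.1], [-3.6, -18.3, 18.5], 0.113, 59.2)
1.18 (13.8, [541.4, 72.6, 326.4], [-6.9, -12.1, 30.0], 0.113, 64.4)
(14.3, [538.5, 95.5, 332.1], [-7.2, -6.6, 26.8], 0.11, 65.2)
```

View pics/g1.png

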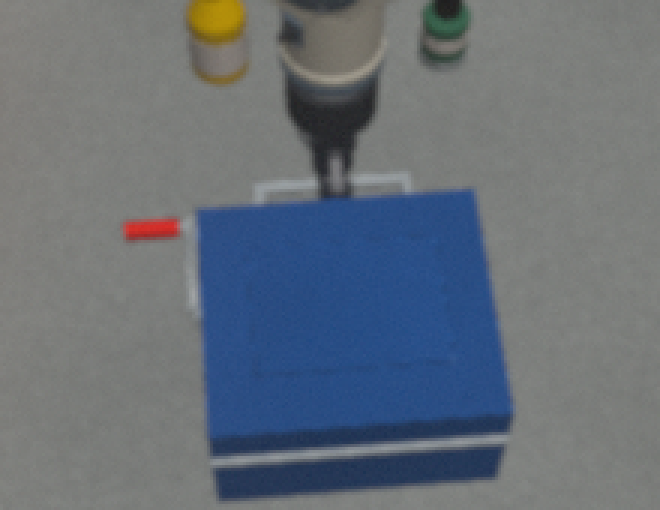

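The side crop shows both fingers straddling the handle bar at about (337,185) in the crop. The lid is now lifted, so I'll release it and look.

```bash
cat >> h.py <<'E'
def red(c):
    im=capture(c);hsv=cv2.cvtColor(im,cv2.COLOR_RGB2HSV)
    d=cv2.inRange(hsv,(0,150,90),(8,255,255))|cv2.inRange(hsv,(172,150,90),(180,255,255))
    n,l,s,ce=cv2.connectedComponentsWithStats(d)
    return im,[(ce[i].round(1).tolist(),int(s[i,4])) for i in range(1,n) if s[i,4]>25]
E
python3 - <<'E'
from h import *
R=rot(p)
command_gripper(.3); print(st())
s=get_state()["tool_pos"]; line_to([s[0],s[1],s[2]+60],R,120)
# retreat toward chest -y so the cameras see
q=w(p,[60,-160,420]); line_to(list(q),R,200)
print(st())
for c in("top","side"):
    im,r=red(c); print(c,r); cv2.imwrite(f"pics/l1{c}.png",im[80:300,180:420,::-1].repeat(2,0).repeat(2,1))
    print({t:proj(c,w(p,knob(phi_of(t)))).round(1).tolist()[0] for t in(1.15,1.2,1.24,1.27,1.3)}, "locked",proj(c,w(p,knob(2.38))).round(1).tolist())
E
```

```text
(14.6, [537.5, 96.2, 327.9], [-0.6, 0.0, 0.0], 0.295, 0.0)
(16.5, [624.2, -108.8, 419.9], [-0.4, 0.4, 0.6], 0.3, 0.0)
top [([278.1, 159.2], 101), ([406.9, 169.7], 39)]
{1.15: [286.5, 158.0], 1.2: [283.4, 158.5], 1.24: [280.6, 159.1], 1.27: [278.2, 159.6], 1.3: [275.0, 160.3]} locked [[270.5, 161.6]]
side [([250.5, 93.0], 62), ([228.1, 200.1], 109)]
{1.15: [227.3, 190.1], 1.2: [227.4, 193.6], 1.24: [227.6, 197.0], 1.27: [227.8, 200.1], 1.3: [228.2, 204.5]} locked [[228.8, 211.6]]
```

View pics/l1side.png

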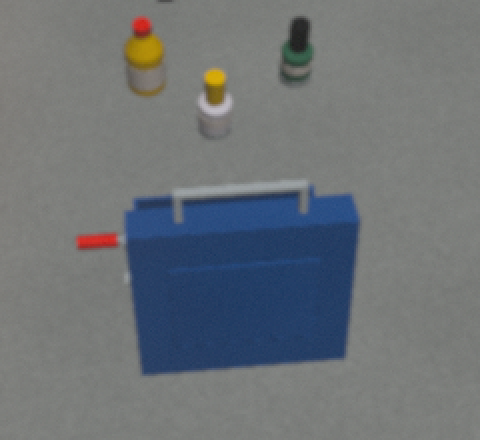

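The crop shows the lid standing up and holding by itself. The knob is at full-image (228,200), matching a lid angle of 1.27. Next is locking the stay.

```bash
python3 - <<'E'
from h import *
R=rot(p);o=np.array([5,0,0]);f0=float(phi_of(1.27))
command_gripper(.5,40)
move_ptp(tcp(knob(f0)+o+[0,-10,130]),R); line_to(tcp(knob(f0)+o+[0,0,40]),R,120); line_to(tcp(knob(f0)+o),R,50)
print(f0,st()); command_gripper(0,40); print(st())
for f in np.linspace(f0,2.39,10)[1:]:
    line_to(tcp(knob(f)+o),R,30); print(round(f,3),st())
    if np.linalg.norm(get_state()["wrist_force"])>60: break
E
```

```text
2.0387023526035626 (19.7, [716.9, 46.4, 130.2], [-0.3, -0.4, -0.3], 0.499, 0.0)
(20.1, [716.9, 46.5, 130.4], [-0.5, 0.8, 2.2], 0.193, 38.9)
2.078 (20.3, [716.6, 49.1, 129.0], [-0.6, -1.6, 5.4], 0.195, 39.2)
2.117 (20.6, [716.3, 51.7, 127.2], [0.3, -3.3, 5.0], 0.2, 39.6)
2.156 (20.8, [715.9, 54.5, 125.1], [0.8, -4.8, 3.6], 0.195, 39.8)
2.195 (21.1, [715.5, 57.8, 123.3], [0.4, -2.7, 4.7], 0.195, 39.5)
2.234 (21.4, [715.2, 60.4, 121.1], [1.3, -3.6, 4.6], 0.193, 39.7)
2.273 (21.6, [714.8, 62.7, 118.8], [2.6, -3.9, 3.0], 0.196, 39.9)
2.312 (21.9, [714.5, 65.6, 116.8], [2.9, -1.1, 3.2], 0.195, 39.4)
2.351 (22.1, [714.2, 67.8, 114.4], [4.3, -3.1, 2.0], 0.199, 39.7)
2.39 (22.4, [714.0, 69.6, 112.3], [4.9, -5.0, 4.0], 0.193, 40.2)
```

```bash
python3 - <<'E'
from h import *
R=rot(p);o=np.array([5,0,0])
for f in(2.405,2.42,2.435):
    line_to(tcp(knob(f)+o),R,20); print(f,st())
    if np.linalg.norm(get_state()["wrist_force"])>15: break
command_gripper(.5); pause(.3); s=get_state()["tool_pos"]; line_to([s[0],s[1],s[2]+45],R,80)
line_to(list(w(p,[60,-200,380])),R,250); print(st())
for c in("top","side"):
    im,r=red(c); print(c,r,{t:proj(c,w(p,knob(t))).round(1).tolist()[0] for t in(2.2,2.3,2.34,2.38)})
    cv2.imwrite(f"pics/l2{c}.png",im[80:300,180:420,::-1].repeat(2,0).repeat(2,1))
line_to(list(w(p,[60,-100,380])),R,250)
print(find_cans())
E
```

```text
2.405 (22.6, [714.0, 69.6, 112.2], [1.1, -8.5, 10.2], 0.195, 40.8)
2.42 (22.9, [714.0, 69.7, 112.1], [-0.3, -12.2, 17.1], 0.191, 41.4)
(25.7, [629.4, -148.6, 378.7], [0.4, 0.7, 0.5], 0.499, 0.0)
top [([270.3, 161.3], 96)] {2.2: [274.3, 160.5], 2.3: [272.1, 161.1], 2.34: [271.3, 161.3], 2.38: [270.5, 161.6]}
side [([250.5, 93.0], 62), ([229.1, 211.7], 106)] {2.2: [228.3, 205.6], 2.3: [228.6, 209.0], 2.34: [228.7, 210.3], 2.38: [228.8, 211.6]}
[(array([ 576.48396877, -237.78447638]), np.float64(73.45490196078431))]
```

View pics/l2top.png

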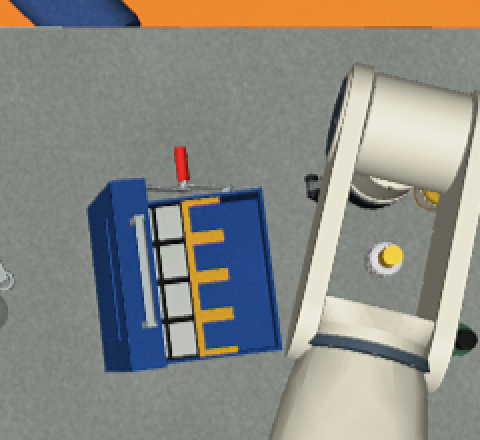

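The top crop shows the open chest with four empty slots. The knob, at full-image (270,161), matches the locked angle of 2.38. can1 is visible, so I'll fetch it.

```bash
cat >> h.py <<'E'
def pick_place(q,slotx):
    R=rot(p);q=list(q)
    command_gripper(.75,30)
    move_ptp([*q,230],R); line_to([*q,150],R,150); line_to([*q,103],R,60); print("at",st())
    command_gripper(0,30); s=get_state(); print("grip",st())
    if not .25<s["grip_width"]<.45: print("BAD GRIP"); return False
    line_to([*q,225],R,150); print("lift",st())
    line_to(list(w(p,[slotx,-73,225])),R,150); line_to(list(w(p,[slotx,-73,125])),R,120)
    F0=np.array(get_state()["wrist_force"])
    for z in(112,110,109,108,107,106):
        line_to(list(w(p,[slotx,-73,z])),R,40)
        if get_state()["wrist_force"][2]-F0[2]>4: break
    print("down",st())
    z=get_state()["tool_pos"][2]; F0=np.array(get_state()["wrist_force"])
    for y in(-60,-45,-30,-22,-18,-16,-15,-14,-13,-12,-11):
        line_to(list(w(p,[slotx,y,z])),R,60); F=np.array(get_state()["wrist_force"])
        print(y,F.round(1))
        if y>-19 and np.linalg.norm((F-F0)[:2])>9 or np.linalg.norm(F-F0)>30: break
    command_gripper(.45); s=get_state()["tool_pos"]; print("rel",st())
    line_to([s[0],s[1],s[2]+45],R,80); line_to(list(w(p,[slotx,-130,250])),R,200); print(st()); return True
E
python3 - <<'E'
from h import *
pick_place((576.6,-237.5),29)
E
```

```text
at (29.5, [576.8, -237.6, 103.2], [-0.4, -0.1, 0.3], 0.749, 0.0)
grip (29.9, [576.9, -237.7, 103.5], [-1.0, 0.1, 4.0], 0.342, 29.7)
lift (30.9, [575.9, -237.2, 223.9], [0.2, -0.1, -4.1], 0.34, 29.8)
down (34.6, [583.2, -27.3, 108.5], [-1.2, -0.5, 3.3], 0.338, 30.3)
-60 [-0.2  2.4  0.5]
-45 [1.  1.7 0.6]
-30 [-0.6  2.5  1.3]
-22 [-0.4  2.2  1.2]
-18 [-0.1  0.7  1.2]
-16 [-0.2 -0.5  1.8]
-15 [ 0.6 -3.2  1.4]
-14 [ 0.3 -3.7  2. ]
-13 [ 1.  -9.1  1.8]
-12 [  0.9 -13.2   2.6]
rel (37.8, [574.9, 33.5, 108.3], [0.0, -0.7, 0.9], 0.452, 0.3)
(39.4, [589.3, -83.3, 249.0], [-0.2, 0.7, -0.2], 0.448, 0.0)
```

```bash
python3 - <<'E'
from h import *
line_to(list(w(p,[60,-100,380])),None,250)
r=find_cans();print(r)
for c in("top","side"): cv2.imwrite(f"pics/c1{c}.png",capture(c)[:,:,::-1])
E
```

```text
[(array([ 455.32958686, -342.40367065]), np.float64(85.87843137254902))]
```

View pics/c1top.png

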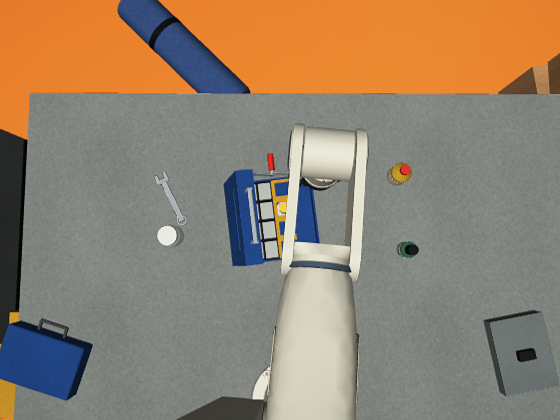

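View pics/c1side.png

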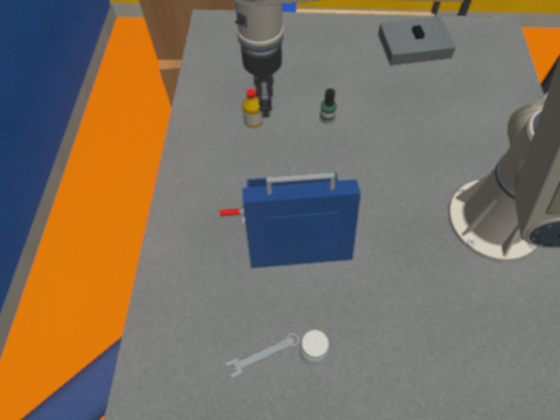

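Only can3 is left on the table, at (408,250) in the top view. can1 stands in its slot, and the stay is still locked.

```bash
python3 - <<'E'
from h import *
if pick_place((456.4,-342.),-29):
    line_to(list(w(p,[-29,-260,300])),None,250)
    for c in("top","side"): cv2.imwrite(f"pics/c2{c}.png",red(c)[0][80:300,180:440,::-1].repeat(3,0).repeat(3,1)[:600])
    print(red("top")[1],red("side")[1],find_cans())
    im=capture("top")
E
```

```text
at (43.8, [456.6, -342.2, 103.2], [0.2, 0.6, 0.3], 0.751, 0.0)
grip (44.2, [456.7, -342.3, 103.4], [-0.1, -1.7, 2.6], 0.34, 29.8)
lift (45.2, [455.8, -341.5, 224.0], [-0.5, -0.3, -2.2], 0.337, 29.8)
down (49.6, [525.6, -34.7, 108.4], [-0.3, -0.7, 4.8], 0.342, 30.2)
-60 [ 0.2  2.6 -0.1]
-45 [0.5 2.4 1.2]
-30 [-0.5  3.2  1.9]
-22 [0.2 2.2 2.3]
-18 [0.1 0.3 1.7]
-16 [-0.4 -1.3  3.1]
-15 [ 0.1 -2.8  4.9]
-14 [ 0.3 -4.   3. ]
-13 [ 0.4 -9.7  4.2]
rel (52.6, [517.2, 25.3, 108.0], [-0.7, -0.5, 0.8], 0.45, 0.0)
(54.2, [531.8, -90.6, 249.0], [-0.1, 0.8, -1.4], 0.449, 0.0)
[([270.4, 161.5], 96), ([406.1, 167.5], 35)] [([250.5, 93.0], 62), ([229.1, 211.7], 105)] []
```

View pics/c2top.png

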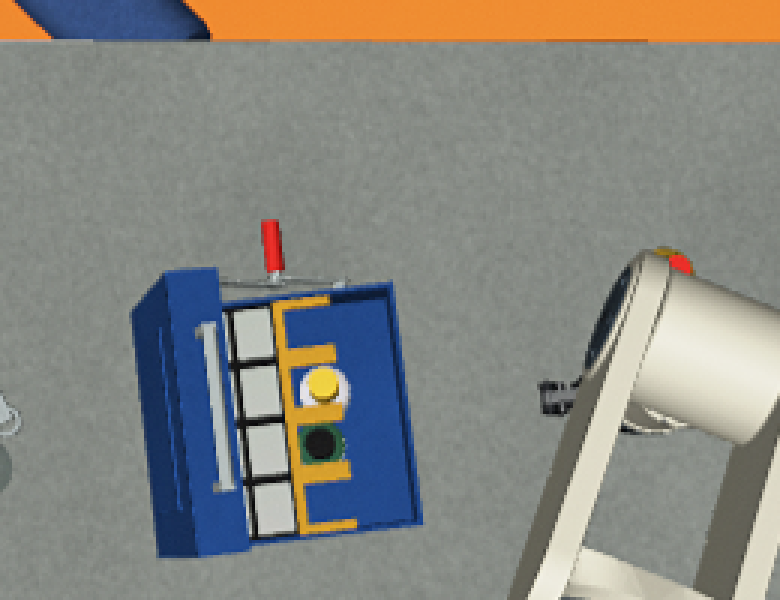

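Both cans stand fully back between the comb fingers, the yellow cap at (322,383) and the black at (322,443) in the crop. The knob is still at the locked position. Now I'll break the stay and lower the lid.

```bash
python3 - <<'E'
from h import *
R=rot(p);o=np.array([7,0,0])
command_gripper(.5,40)
line_to(list(w(p,[172,-150,320])),R,200)
k=knob(2.38)+o
line_to(tcp(k+[0,-20,110]),R,150); line_to(tcp(k+[0,0,45]),R,100); line_to(tcp(k),R,40); print(st())
command_gripper(0,40); print(st())
for i,f in enumerate(np.r_[np.linspace(2.38,2.0,8)[1:],np.linspace(2.0,0,21)[1:]]):
    line_to(tcp(knob(f)+o),R,35); 
    F=np.linalg.norm(get_state()["wrist_force"])
    if i%3==0 or F>15: print(round(f,3),st())
    if F>45: print("STOP");break
print(st())
for c in("top","side"): cv2.imwrite(f"pics/d1{c}.png",red(c)[0][:,:,::-1])
E
```

```text
(60.2, [716.0, 69.7, 113.0], [0.1, -0.7, -0.4], 0.505, 0.0)
(60.6, [715.8, 69.7, 113.0], [-0.5, 0.7, 2.4], 0.193, 38.9)
2.326 (60.9, [716.2, 66.9, 116.1], [0.3, 5.3, 0.8], 0.195, 39.4)
2.163 (61.7, [717.5, 57.1, 125.4], [-2.1, 8.7, 5.1], 0.201, 39.1)
2.054 (62.3, [718.4, 49.9, 130.7], [-5.4, 10.5, 9.5], 0.196, 39.1)
2.0 (62.6, [719.0, 45.9, 133.3], [-6.1, 11.5, 13.3], 0.193, 38.9)
1.9 (63.0, [720.1, 37.8, 136.9], [-7.3, 9.4, 16.5], 0.193, 40.1)
1.8 (63.4, [721.3, 29.1, 139.1], [-5.0, 7.7, 15.0], 0.196, 40.4)
1.7 (63.8, [722.5, 20.0, 139.9], [-2.9, 4.8, 9.3], 0.196, 40.9)
1.4 (64.9, [726.0, -5.8, 138.8], [1.3, 2.1, 5.3], 0.2, 41.2)
1.1 (66.1, [729.0, -29.9, 129.5], [5.1, 1.7, -0.7], 0.192, 41.8)
0.8 (67.3, [731.4, -50.6, 114.4], [7.0, 2.0, -2.4], 0.194, 41.6)
0.5 (68.5, [733.0, -65.8, 93.5], [8.1, 2.0, -6.0], 0.192, 41.9)
0.2 (69.6, [733.9, -74.3, 69.6], [7.0, 2.7, -3.3], 0.195, 42.3)
(70.4, [734.0, -75.9, 52.6], [5.9, 3.1, -3.9], 0.193, 44.0)
```

```bash
python3 - <<'E'
from h import *
R=rot(p);o=np.array([7,0,0])
for f in(-.01,-.02,-.03,-.04):
    line_to(tcp(knob(f)+o),R,15); print(f,st())
    if get_state()["wrist_force"][2]>8: break
command_gripper(.5); s=get_state()["tool_pos"]; line_to([s[0],s[1],s[2]+100],R,100)
line_to(list(w(p,[172,-300,250])),R,200); line_to(list(w(p,[60,-330,300])),R,200)
for c in("top","side"):
    im,r=red(c);print(c,r,proj(c,w(p,knob(0))).round(1).tolist());cv2.imwrite(f"pics/e1{c}.png",im[:,:,::-1])
E
```

```text
-0.01 (70.8, [734.0, -75.9, 52.1], [4.4, 2.7, -1.1], 0.193, 44.3)
-0.02 (71.0, [734.1, -75.9, 51.4], [4.4, 3.0, -0.8], 0.2, 44.4)
-0.03 (71.3, [734.0, -75.8, 51.0], [4.4, 3.6, 0.7], 0.194, 44.4)
-0.04 (71.5, [734.1, -75.8, 50.6], [2.9, 1.9, 3.3], 0.195, 44.6)
top [([318.9, 158.9], 89)] [[319.0, 159.2]]
side [([250.5, 93.0], 62), ([230.0, 175.9], 83)] [[229.8, 175.6]]
```

View pics/e1side.png

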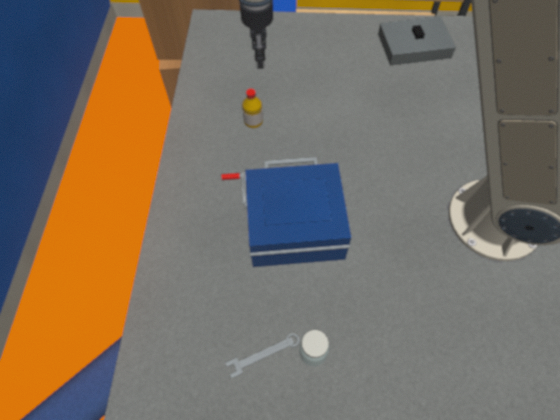

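View pics/e1top.png

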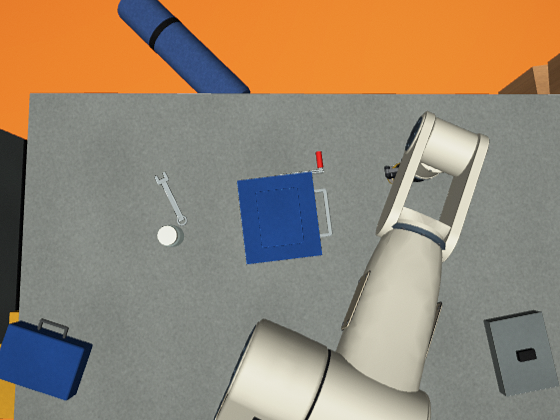

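The lid is shut: the knob is at (318.9,158.9) and (230.0,175.9), the same pixels as at the start. The jar, wrench and oil bottle are where they were, and the table holds no cans.

```bash
python3 -c "
from bench import *
pause(.5);print(finish_job())"
```

```text
the job is handed in; nothing more can be done
None
```

I put both cans that were out (can1 and can3) in the chest, fully back under the comb. The stay was locked while loading, then broken, and the lid is fully shut; the jar, wrench and oil bottle were not disturbed, and the job is handed in.

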